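# Clamp the scraper for dressing

### The arm

A 6-joint arm with a two-finger parallel gripper is mounted at the origin on the work surface. World frame = base frame: x ahead of the robot, y to its left, z up, the work surface at z = 0. Lengths are in m, angles in rad, forces in N, time in s.
With the tool pointing down it reaches from about 0.4 to 0.925 m from the base axis. Payload 12.5 kg.
Tool frame: the origin (TCP) lies where the fingers leave the gripper's body, on its centre line; the fingertips stand 78 mm ahead of it and the grasp point (between the pads) lies 59 mm ahead of it; z points along the fingers, y is the line along which they close (so a half turn about z gives the same grasp; the last joint's range is limited). The gripper opens to 95 mm and grips with 3 to 60 N. Pads are 20 mm wide; open, the fingers measure 119 mm over their backs; the gripper's body (75 mm by 180 mm) begins 59 mm behind the grasp point.
Start: joints at [-1.297, 0.491, 1.559, -0, 1.092, -0.106], TCP at [0.232, -0.58, 0.292] pointing down, gripper open.
Joint ranges: [-3.1, 3.1], [-0.84, 2.19], [0.05, 2.79], [-1.13, 4.28], [0.06, 2.93], [-2.69, 2.69]. Speed limits (rad/s): [2.22, 2.22, 2.79, 3.14, 3.14, 3.14].

### API

Orientations are given as a rotation vector (axis times angle).
In Python, from bench import state, grab_frame, hand_in gives the robot as it stands. The module is installed in compiled form; this text tells all that it offers.
- The arm moves only by the shell command python3 -m creep 'ROWS' [OPENING] [FORCE]. ROWS is JSON, one flat list of numbers, 6 for each row, row after row: the shift along the tool's x, y, z in units of 0.25 m (1.0 is 0.25 m), then the turn, a rotation vector about the tool's x, y, z in units of 45 degrees (1.0 is 45 degrees). In form: [tx, ty, tz, rx, ry, rz, tx, ty, tz, rx, ry, rz, ...]. A call has 1 to 20 rows; each row is the pose to reach, as a shift and turn from the pose commanded when the call began, along the tool's axes at that moment; what a row does not reach only later rows make up. A row lasts 1/8 s, in which the tool goes at most 62.5 mm and 10.7 degrees, less where a joint would pass 70% of its speed; a pose out of reach is approached as far as the arm can. A call with a number of a shift or a turn outside -1 to 1 is refused whole. A call with a gripper value outside its range is refused whole. OPENING is the closure, from 0 (fully open) to 1 (shut), set as the call begins (- or left out, the last holds). The fingers move at their own pace and stop on an object; FORCE is the grip in N (left out, the last holds). Time passes only in rows, so rows that repeat a pose let the fingers close. It gives the time, the measured TCP pose, the force and the opening at its end, in the units of the state.
- state(): the state, without advancing time (a new reading comes with each control period).
- grab_frame(name): name is "side" or "top"; returns a dict with "image" (400x640x3 uint8, red, green, blue), "z_map" (400x640 float32, m along the optical axis (not along the pixel's ray), 0 where there is no reading), "fx", "fy", "cx", "cy" (pixels), "rvec" (rotation vector, rad) and "tvec" (3), from world to camera coordinates, as OpenCV has them. Camera axes: x right, y down, z forward; pixel columns grow to the right and rows downward; lengths in m; the calibration is good to about 2 mm. A picture is of the moment at which its call begins.
- hand_in(): hands the job in, once; it reports no verdict.
The state is a dict: "time_s": time; "joint_positions": joint angles; "joint_velocities": joint speeds; "effort": joint torques, N m; "ee_pos": TCP position; "tcp_rot": TCP orientation; "force": force on the tool from outside, world axes, zero at the start; "wrist_torque": the same for the moment, N m; "finger_gap": finger opening in m.
Only numpy, scipy, OpenCV 4.12 (cv2) and the standard library are available. Lean on these libraries where they do the work, as an engineer would, in place of code of your own. Each camera call takes 0.05 s, during which the arm holds its last target. There are 200 camera calls.

### The job

Set the scraper up so that its blade can be dressed: pick it up, slide its plain shank end flat into the slot of the green bench clamp until it is fully home against the stop inside, and let go of it. Then turn the clamp's T-handle clockwise until the screw bites and resists sharply, and give it about an eighth of a turn more, not beyond a quarter, so that the scraper sits level and firm. Leave the wire brush, the hammer and the steel box where they are.

Things in the scene. Friction and masses are not known exactly. Their poses are not given: they have to be found in the camera images.
- scraper: Flat steel scraper lying on the bench, 255 mm long, 0.5 kg. Shank: bar 32 mm wide, 8 mm thick, x = -35 to +130 mm. Blade: bolted-on plate 60 mm wide, 4 mm thick, x = -125 to -35. Origin on the underside, on the centre line; +x points to the plain shank end, -x to the cutting edge, z up. Mass centre about 4 mm towards the shank end; grasp it firmly across the 32 mm width near the origin.
- shank_end (a point): Middle of the plain end of the scraper's shank (the end that goes into the clamp), on the underside: 130 mm along +x from the scraper's origin, same axes.
- clamp: Green bench clamp, bolted down. Origin on the bench under its centre; z up; the tool goes in along its +x, the slot's mouth faces its -x side. Base plate 124 x 120 x 12 mm, body 62 (x) x 64 (y) x 78 mm high, nut boss of radius 16 mm on top up to 88 mm. Slot 35 mm wide, closed at the sides and back, floor 50 mm and roof 61 mm above the bench.
- slot_mouth (a point): Middle of the slot floor at its mouth: x = -30, y = 0, z = 50 mm in the clamp's axes. Lips in front of the mouth, out to x = -38 mm, flare by 5 mm on all four sides as a lead-in.
- slot_stop (a point): Middle of the slot floor at the stop inside: x = +22, y = 0, z = 50 mm in the clamp's axes; the slot is 52 mm deep. Released before it is clamped, the scraper stays in the slot but droops some 3 degrees; the screw levels it.
- knob: Black T-handle on the clamp's upright screw: bar 80 mm long (its x), 12 wide (its y), 18 high, on a stem of radius 6 mm. Origin at the bar's centre on the screw axis (clamp x = -4, y = 0), 115 to 117 mm above the bench at the start; which way the bar stands varies. Clockwise from above tightens; it sinks 14 mm a turn with its pressure foot (radius 15 mm). It stays where it is left.
- handle_end (a point): Middle of the T-handle bar's +x half, 28 mm from the screw axis, same axes as the knob: where it can be pushed round. Felt here while turning, the slack screw takes 8 N, 11 to 12 N while it lifts a drooping scraper; from the bite on this climbs by about 16 N per radian. The bite comes 0.9 to 1.8 rad from the start, in an unforeseeable place.
- brush: Wire brush with a wooden handle, 240 mm long, lying on the bench. Not part of the job. Origin on the underside at mid length, x along it.
- hammer: Hammer with a wooden handle, 270 mm long, lying on the bench beyond the clamp. Not part of the job. Origin under its middle, x along it.
- steel_box: Open-topped dark steel box 90 x 90 x 110 mm, standing on the bench beyond the clamp. Not part of the job. Origin under its centre.

How it is judged:
By the outcome, as a careful person would: the job done as asked, in the order asked, and still so for the second after the job is handed in, with the robot touching nothing.
It also fails if it takes over 61 s, if anything falls off the work surface, if the arm or the gripper's body presses on something with over 40 N, if the wrist force passes 120 N, or if a joint passes its speed limit or range.

## Working session

There is one attempt and no reset: what is moved stays moved. The work goes in short steps, Python scripts to look and compute and a shell command to move; the robot and the scene stay as the last step left them, time stands still between calls to the robot, and variables do not carry over. Pictures are saved under pics/ and viewed, on a budget of 10 in all, crops included, one or two more only if the job needs it, and the job is handed in when it is done.

```bash
mkdir -p pics
cat > h.py <<'E'
import numpy as np,cv2
from scipy.spatial.transform import Rotation as R
from bench import state,grab_frame
def save(f,n): cv2.imwrite('pics/'+n+'.png',cv2.cvtColor(f['image'],cv2.COLOR_RGB2BGR))
def pts(f):
    z=f['z_map'];v,u=np.indices(z.shape)
    c=np.stack([(u-f['cx'])/f['fx']*z,(v-f['cy'])/f['fy']*z,z],-1)
    Rm=R.from_rotvec(np.ravel(f['rvec'])).as_matrix()
    return (c-np.ravel(f['tvec']))@Rm
def ray(f,u,v,h):
    Rm=R.from_rotvec(np.ravel(f['rvec'])).as_matrix();C=-Rm.T@np.ravel(f['tvec'])
    d=Rm.T@np.array([(u-f['cx'])/f['fx'],(v-f['cy'])/f['fy'],1]);return C+d*(h-C[2])/d[2]
E
python3 - <<'E'
from h import *
for n in('top','side'):
    f=grab_frame(n);save(f,n+'0');np.savez(n+'0.npz',**f)
    Rm=R.from_rotvec(np.ravel(f['rvec'])).as_matrix();print(n,f['fx'],-Rm.T@np.ravel(f['tvec']),Rm[2])
print(state())
E
```

```text
top 458.28891766399556 [0.53424691 0.01406993 1.34136096] [ 0.05149339  0.01977367 -0.99847756]
side 374.7992396442611 [0.53968395 0.72219873 0.57518621] [ 0.04419616 -0.84030703 -0.54030621]
{'time_s': 0.1, 'joint_positions': array([-1.29658794e+00,  4.91488374e-01,  1.55937988e+00,  2.40924756e-06,
        1.09167735e+00, -1.05608725e-01]), 'joint_velocities': array([ 0.00230012, -0.00252003, -0.00282335,  0.00083638,  0.00072501,
       -0.0007759 ]), 'effort': array([ 2.66123963e-03, -6.13626623e+01, -2.58605182e+01,  6.93205814e-02,
        4.69815591e-02, -2.13676782e-05]), 'ee_pos': array([ 0.2316999 , -0.58032443,  0.29172989]), 'tcp_rot': array([-3.08417920e+00, -5.92854606e-01,  1.22654841e-04]), 'force': array([0.6874772 , 0.00324713, 0.1605263 ]), 'wrist_torque': array([ 0.02145628, -0.10303198,  0.02091837]), 'finger_gap': 0.09517829148091042}
```

View pics/top0.png

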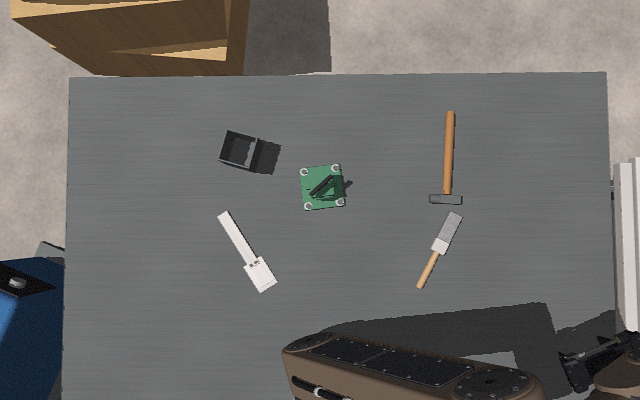

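View pics/side0.png

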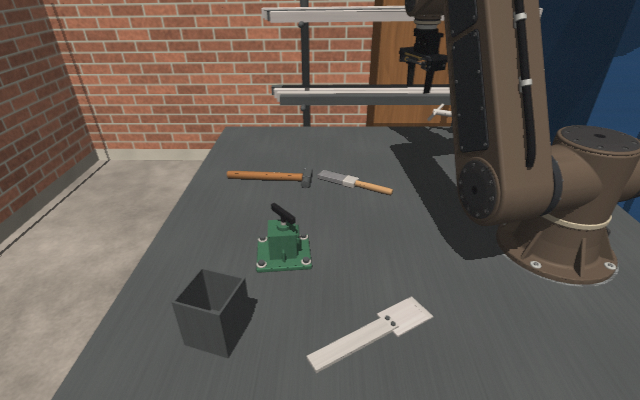

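The top view shows the scraper with its shank end at px (224,213) and blade at (262,280), and the clamp at (323,187) with a diagonal T-bar. The hammer and brush are on the right, the box at (238,150). The side view agrees with this.

Run:
```python
from h import *
f=dict(np.load('top0.npz'));P=pts(f);im=f['image'].astype(int)
hsv=cv2.cvtColor(f['image'],cv2.COLOR_RGB2HSV)
# scraper
roi=np.zeros((400,640),bool);roi[200:300,205:290]=1
m=(roi&(im.min(2)>150)).astype(np.uint8)
m=cv2.morphologyEx(m,cv2.MORPH_CLOSE,np.ones((5,5)))
v,u=np.nonzero(m)
Q=np.array([ray(f,a,b,.007)[:2] for a,b in zip(u,v)])
c=Q.mean(0);w,V=np.linalg.eigh(np.cov(Q.T));a=V[:,1]
s=(Q-c)@a;t=(Q-c)@V[:,0]
print('len',s.min(),s.max())
sg=1 if np.ptp(t[s>s.max()-.05])<np.ptp(t[s<s.min()+.05]) else -1
a=a*sg;s=s*sg
# refine axis with shank midline
n=np.array([-a[1],a[0]]);t=(Q-c)@n
B=np.arange(s.max()-.15,s.max()-.01,.01);mid=[(t[(s>b)&(s<b+.01)].max()+t[(s>b)&(s<b+.01)].min())/2 for b in B]
p=np.polyfit(B+.005,mid,1);print('slope',p)
d=a+n*p[0];d/=np.linalg.norm(d)
end=c+a*s.max()+n*np.polyval(p,s.max());cut=c+a*s.min()
print('end',end,'cut',cut,'dir',np.degrees(np.arctan2(d[1],d[0])),'origin',end-.13*d)
# clamp
g=((hsv[...,0]>55)&(hsv[...,0]<90)&(hsv[...,1]>90)).astype(np.uint8);g[:, :280]=0;g[:,370:]=0
base=(g>0)&(P[...,2]<.02)&(P[...,2]>.003)
R0=P[base][:,:2];
r=cv2.minAreaRect((cv2.convexHull((R0*1000).astype(np.float32))));print('base',r)
b=(P[...,2]>.06)&(P[...,2]<.092)&(g>0);print('body',cv2.minAreaRect((P[b][:,:2]*1000).astype(np.float32)))
roi[:]=0;roi[160:215,295:355]=1
k=roi&(P[...,2]>.1);K=P[k];print('knob',cv2.minAreaRect((K[:,:2]*1000).astype(np.float32)),K.mean(0),np.percentile(K[:,2],[5,50,95]))
cv,A=np.linalg.eigh(np.cov(K[:,:2].T));print(np.degrees(np.arctan2(A[1,1],A[0,1])))
x=cv2.resize(f['image'][150:300,200:360],None,fx=5,fy=4,interpolation=cv2.INTER_CUBIC)
f2=dict(np.load('side0.npz'));y=cv2.resize(f2['image'][195:280,240:330],None,fx=6,fy=6,interpolation=cv2.INTER_CUBIC)
cv2.imwrite('pics/c2.png',y[...,::-1])
P2=pts(f2);g2=cv2.cvtColor(f2['image'],cv2.COLOR_RGB2HSV)
m=np.zeros((400,640),bool);m[195:280,240:330]=1
K=P2[m&(P2[...,2]>.1)&(P2[...,2]<.14)];print('knob side',cv2.minAreaRect((K[:,:2]*1000).astype(np.float32)),K.mean(0),K[:,2].max())
```

```text
len -0.1473905799849515 0.10920889441020316
slope [-0.00781314  0.00052769]
end [0.56164076 0.33323351] cut [0.34566863 0.19467046] dir 32.37501132181263 origin [0.45184776 0.26362391]
base ((637.2578735351562, 39.266143798828125), (122.2265625, 117.87174987792969), 6.945598125457764)
body ((634.8377685546875, 38.94632339477539), (69.45496368408203, 63.652347564697266), 6.68976354598999)
knob ((598.15185546875, 40.07328414916992), (57.24671936035156, 125.55023956298828), 87.63034057617188) [0.62310347 0.03617123 0.24593258] [0.11964583 0.12479245 1.34136096]
-179.96138224233508
knob side ((645.4296875, 129.9456787109375), (233.82936096191406, 64.41963195800781), 82.77853393554688) [0.63647693 0.0600839  0.11918687] 0.1269708723026307
```

View pics/c2.png

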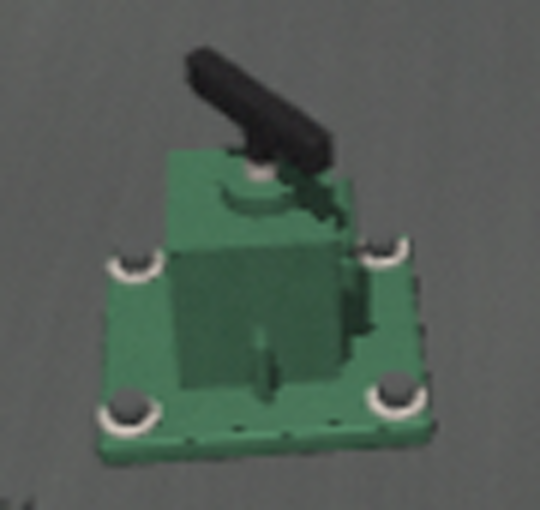

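The crop shows the clamp's closed +y side. The lips and mouth are on the right, facing the robot (world -x), so the clamp yaw is about +6.9°. The T-bar sits diagonally.

```bash
cat >> h.py <<'E'
def go(x,y,z,yaw):
    s=state();R0=R.from_rotvec(s['tcp_rot']);yw=np.radians(yaw)
    X=np.array([np.cos(yw),np.sin(yw),0]);Z=np.array([0,0,-1.]);Rt=R.from_matrix(np.stack([X,np.cross(Z,X),Z],1))
    print('units',np.round(R0.inv().apply(np.array([x,y,z])-s['ee_pos'])/.25,4),np.round((R0.inv()*Rt).as_rotvec()/(np.pi/4),4))
E
python3 - <<'E'
from h import *
for n in('top','side'):
    f=dict(np.load(n+'0.npz'));P=pts(f)
    k=(np.hypot(P[...,0]-.634,P[...,1]-.039)<.06)&(P[...,2]>.105)&(P[...,2]<.14)&(f['image'].max(2)<90)
    K=P[k];print(n,len(K),cv2.minAreaRect((K[:,:2]*1000).astype(np.float32)),K.mean(0),np.percentile(K[:,2],[5,50,95]))
    A=np.linalg.eigh(np.cov(K[:,:2].T))[1];print(np.degrees(np.arctan2(A[1,1],A[0,1])))
go(.5,-.2,.29,32.4);go(.4545,.2655,.14,32.4)
E
```

```text
top 132 ((633.1983032226562, 38.938106536865234), (12.206180572509766, 79.03636169433594), 41.83150863647461) [0.63294555 0.03884798 0.12435933] [0.1197449  0.12443257 0.12845974]
131.57813726391393
side 228 ((634.0662841796875, 41.494606018066406), (12.611393928527832, 83.06767272949219), 41.93893051147461) [0.63264372 0.04653145 0.12048936] [0.11118913 0.12215491 0.126261  ]
132.99771605047658
units [ 1.5607 -1.015   0.008 ] [-1.200e-03 -2.000e-04 -2.364e-01]
units [ 2.082  -2.8112  0.6098] [-1.200e-03 -2.000e-04 -2.364e-01]
```

```bash
python3 -m creep '[0.2,-0.13,0,0,0,0, 0.4,-0.26,0,0,0,0, 0.6,-0.4,0,0,0,-0.1, 0.8,-0.52,0,0,0,-0.2, 1,-0.65,0,0,0,-0.236, 1,-0.8,0,0,0,-0.236, 1,-1,0,0,0,-0.236]' 0
python3 -c "
from h import *
go(.5,0,.22,32.4);go(.4545,.2655,.14,32.4)"
```

```text
time_s: 0.98
ee_pos: [0.3712, -0.2543, 0.2918]
tcp_rot: [-3.016, -0.877, 0.0]
force: [0.4, 0.1, -0.2]
finger_gap: 0.0951
units [ 0.9805 -0.5824  0.2873] [-0.0005  0.0002  0.0006]
units [ 1.3963 -1.5763  0.6076] [-0.0005  0.0002  0.0006]
```

```bash
python3 -m creep '[0.2,-0.1,0,0,0,0, 0.4,-0.25,0.05,0,0,0, 0.6,-0.4,0.1,0,0,0, 0.75,-0.6,0.15,0,0,0, 0.85,-0.8,0.2,0,0,0, 0.95,-0.95,0.25,0,0,0, 0.95,-0.95,0.25,0,0,0]' 0
python3 -c "
from h import *
go(.4545,.2655,.14,32.4)"
```

```text
time_s: 1.85
ee_pos: [0.444, 0.0745, 0.2289]
tcp_rot: [-3.015, -0.882, 0.003]
force: [-0.2, -1.4, 0.9]
finger_gap: 0.0951
units [ 0.4477 -0.6207  0.3556] [-0.0012  0.0019  0.0049]
```

```bash
python3 -m creep '[0.15,-0.2,0.05,0,0,0, 0.3,-0.4,0.15,0,0,0, 0.4,-0.57,0.3,0,0,0, 0.44,-0.62,0.35,0,0,0, 0.44,-0.62,0.35,0,0,0, 0.44,-0.62,0.35,0,0,0]' 0
python3 - <<'E'
from h import *
go(.4545,.2655,.08,32.4)
f=grab_frame('top');save(f,'t3');f2=grab_frame('side');save(f2,'s3')
x=cv2.resize(f2['image'][200:400,220:480],None,fx=3,fy=3);cv2.imwrite('pics/s3c.png',x[...,::-1])
E
```

```text
time_s: 2.6
ee_pos: [0.455, 0.2607, 0.143]
tcp_rot: [3.017, 0.874, 0.001]
force: [-0.1, -0.4, 0.5]
finger_gap: 0.0951
units [ 0.0083 -0.0173  0.252 ] [ 0.0004 -0.0007 -0.0018]
```

View pics/s3c.png

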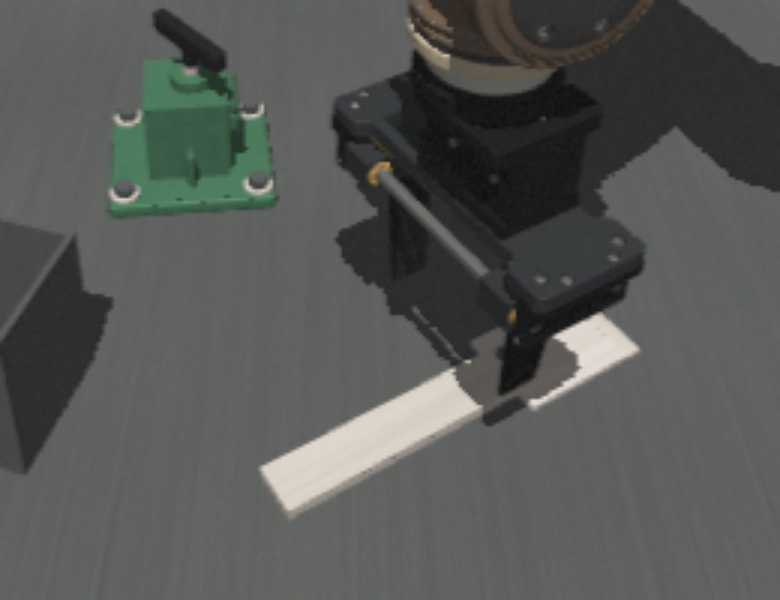

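The open gripper straddles the shank near the blade, as intended (near finger at crop px (520,360)). I'll descend and grip.

```bash
python3 -m creep '[0.008,-0.017,0.08,0,0,0, 0.008,-0.017,0.16,0,0,0, 0.008,-0.017,0.23,0,0,0, 0.008,-0.017,0.25,0,0,0, 0.008,-0.017,0.25,0,0,0]' 0
python3 -m creep '[0,0,0,0,0,0, 0,0,0,0,0,0, 0,0,0,0,0,0, 0,0,0,0,0,0, 0,0,0,0,0,0, 0,0,0,0,0,0, 0,0,0,0,0,0, 0,0,0,0,0,0]' 1 55
python3 -c "
from h import *
go(.4545,.2655,.08,32.4)"
```

```text
time_s: 3.32
ee_pos: [0.4543, 0.2662, 0.0802]
tcp_rot: [3.017, 0.875, 0.001]
force: [-0.4, 0.5, 0.3]
finger_gap: 0.095
time_s: 4.32
ee_pos: [0.454, 0.2666, 0.0797]
tcp_rot: [3.017, 0.876, 0.0]
force: [0.9, -1.4, -0.2]
finger_gap: 0.0314
units [-0.0005  0.0047 -0.0013] [ 0.0002  0.     -0.0002]
```

```bash
python3 -m creep '[0,0,-0.1,0,0,0, 0,0,-0.25,0,0,0, 0,0,-0.4,0,0,0, 0,0,-0.5,0,0,0, 0,0,-0.5,0,0,0]'
python3 -c "
from h import *
print(state()['finger_gap']);go(.4518,.017,.18,6.9)"
```

```text
time_s: 4.95
ee_pos: [0.454, 0.2668, 0.2057]
tcp_rot: [-3.017, -0.876, -0.004]
force: [0.6, -0.0, -6.2]
finger_gap: 0.0314
0.03142693349599267
units [-0.5428  0.8389  0.1017] [-2.000e-04 -3.100e-03  5.662e-01]
```

```bash
python3 -m creep '[-0.08,0.08,0,0,0,0.05, -0.16,0.2,0,0,0,0.12, -0.24,0.34,0,0,0,0.2, -0.32,0.48,0,0,0,0.3, -0.4,0.6,0,0,0,0.4, -0.47,0.72,0.03,0,0,0.5, -0.52,0.8,0.06,0,0,0.56, -0.54,0.836,0.1,0,0,0.566, -0.54,0.836,0.1,0,0,0.566, -0.54,0.836,0.1,0,0,0.566, -0.54,0.836,0.1,0,0,0.566]'
python3 - <<'E'
from h import *
go(.4518,.017,.1312,6.9)
f=grab_frame('top');f2=grab_frame('side');np.savez('t4.npz',**f);np.savez('s4.npz',**f2)
x=cv2.resize(f2['image'][170:350,250:450],None,fx=3.2,fy=3.2);cv2.imwrite('pics/s4c.png',x[...,::-1])
x=cv2.resize(f['image'][150:300,240:400],None,fx=4,fy=4);cv2.imwrite('pics/t4c.png',x[...,::-1])
E
```

```text
time_s: 6.32
ee_pos: [0.4519, 0.0185, 0.1799]
tcp_rot: [3.136, 0.191, 0.001]
force: [0.4, 0.6, -4.3]
finger_gap: 0.0311
units [-0.0011  0.0059  0.1947] [ 0.0002 -0.0005  0.0019]
```

View pics/s4c.png

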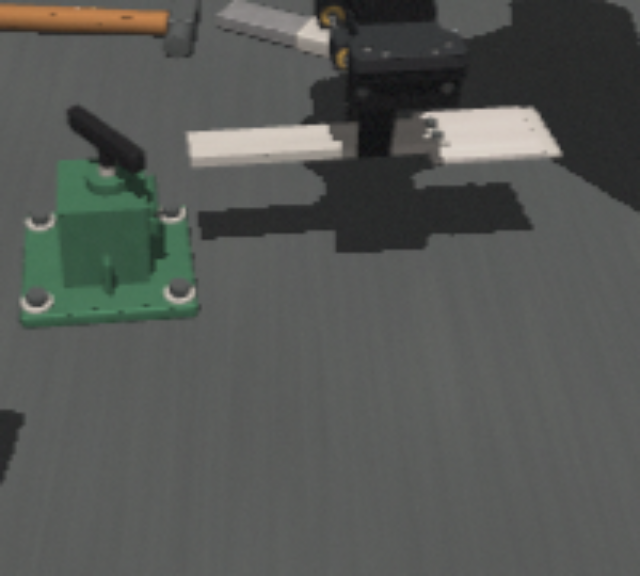

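View pics/t4c.png

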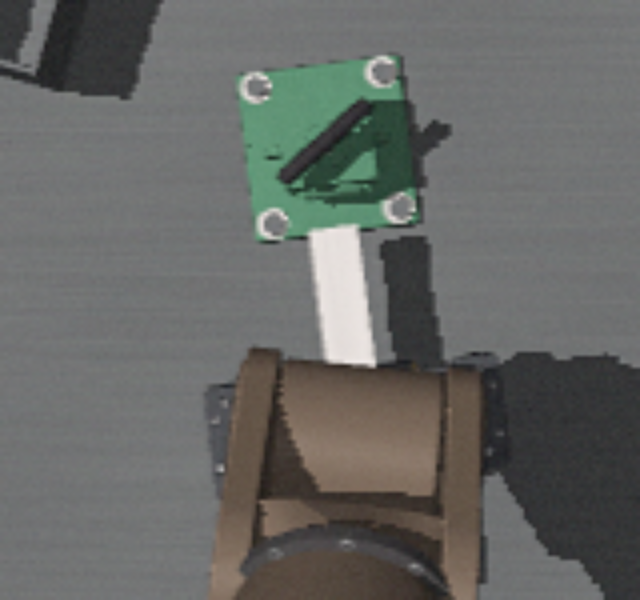

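The scraper is held in line with the clamp, its end at about px (333,230) in the top crop, just short of the base plate, and it looks level. Next I check its lateral offset, yaw and pitch numerically.

```bash
cat >> h.py <<'E'
def shank(f,box,h):
    m=np.zeros((400,640),bool);m[box[0]:box[1],box[2]:box[3]]=1
    P=pts(f);m&=(f['image'].min(2)>140)&(P[...,2]>h-.03)&(P[...,2]<h+.03)
    K=P[m];c=cv2.minAreaRect((K[:,:2]*1000).astype(np.float32));
    A=np.linalg.lstsq(np.c_[K[:,:2]-K[:,:2].mean(0),np.ones(len(K))],K[:,2],rcond=None)[0]
    v,u=np.nonzero(m);Q=np.array([ray(f,a,b,h)[:2] for a,b in zip(u,v)])
    C=np.array([.637,.0394]);a=np.radians(6.9);X=np.array([np.cos(a),np.sin(a)]);Y=np.array([-X[1],X[0]])
    s=(Q-C)@X;t=(Q-C)@Y;B=np.arange(s.min()+.006,s.max()-.006,.006)
    md=[(t[abs(s-b)<.003].min()+t[abs(s-b)<.003].max())/2 for b in B]
    p=np.polyfit(B,md,1)
    print(len(K),'ztop',A[2],'slope along clamp x deg',np.degrees(np.arctan(A[:2]@X)),'across',np.degrees(np.arctan(A[:2]@Y)),'end clampx',s.max(),'yaw err deg',np.degrees(p[0]),'lat at end',np.polyval(p,s.max()),'lat at mouth',np.polyval(p,-.03))
E
python3 - <<'E'
from h import *
shank(dict(np.load('t4.npz')),(200,242,305,345),.108)
shank(dict(np.load('s4.npz')),(205,225,305,360),.108)
E
```

```text
407 ztop 0.10838490015270791 slope along clamp x deg -0.015114558218872361 across 0.2427283504045479 end clampx -0.061007983141311006 yaw err deg 0.26311425457218873 lat at end 0.0019867027126288144 lat at mouth 0.0021290978844782558
401 ztop 0.10891846707270733 slope along clamp x deg -0.20678029005345352 across -0.21713145701162137 end clampx -0.0596375641549411 yaw err deg 0.2581221583236449 lat at end 0.00325922274876673 lat at mouth 0.0033927423917865466
```

```bash
python3 -m creep '[0,0.008,0.06,0,0,0.005, 0,0.008,0.13,0,0,0.005, 0,0.008,0.18,0,0,0.005, 0,0.008,0.195,0,0,0.005, 0,0.008,0.195,0,0,0.005, 0.04,0.008,0.195,0,0,0.005, 0.08,0.008,0.195,0,0,0.005, 0.1,0.008,0.195,0,0,0.005, 0.12,0.008,0.195,0,0,0.005]'
python3 - <<'E'
from h import *
go(.5333,.0268,.1312,6.9)
f=grab_frame('top');shank(f,(190,242,305,345),.0595)
E
```

```text
time_s: 7.55
ee_pos: [0.4822, 0.0195, 0.131]
tcp_rot: [3.136, 0.183, -0.0]
force: [0.7, 0.0, -4.8]
finger_gap: 0.0315
units [ 0.2064 -0.0051 -0.0009] [ 0.0001  0.     -0.0047]
311 ztop 0.059480885885448406 slope along clamp x deg -0.14703397981157912 across 1.5034654650419201 end clampx -0.03809411857992804 yaw err deg 0.16940372362601513 lat at end -0.001273616661240368 lat at mouth -0.001249685163343612
```

```bash
python3 -m creep '[0.02,-0.004,0,0,0,-0.004, 0.05,-0.004,0,0,0,-0.004, 0.08,-0.004,0,0,0,-0.004, 0.11,-0.004,0,0,0,-0.004, 0.14,-0.004,0,0,0,-0.004, 0.16,-0.004,0,0,0,-0.004, 0.16,-0.004,0,0,0,-0.004]'
python3 - <<'E'
from h import *
go(.5333,.0268,.1312,6.9);s=state();print(s['force'],s['wrist_torque'])
E
```

```text
time_s: 8.48
ee_pos: [0.5217, 0.0251, 0.1309]
tcp_rot: [3.136, 0.188, 0.0]
force: [-0.3, 0.4, -5.2]
finger_gap: 0.0309
units [ 0.0469 -0.0011 -0.0013] [ 0.0001 -0.0001 -0.0007]
[-0.28728186  0.35722213 -5.19488926] [ 0.0331376  -0.00406552 -0.04004168]
```

No contact so far, and about 12 mm left to go. I'll creep until the stop is felt.

```bash
python3 -m creep '[0.01,0,0,0,0,0, 0.02,0,0,0,0,0, 0.03,0,0,0,0,0, 0.04,0,0,0,0,0, 0.04,0,0,0,0,0]'
python3 -m creep '[0.005,0,0,0,0,0, 0.01,0,0,0,0,0]'
```

```text
time_s: 9.1
ee_pos: [0.5316, 0.0263, 0.1309]
tcp_rot: [3.136, 0.188, 0.0]
force: [-0.2, 0.0, -5.0]
finger_gap: 0.0316
time_s: 9.35
ee_pos: [0.5339, 0.0266, 0.131]
tcp_rot: [3.136, 0.188, -0.0]
force: [-0.1, 0.3, -4.4]
finger_gap: 0.0313
```

```bash
for i in 1 2 3; do python3 -m creep '[0.004,0,0,0,0,0, 0.004,0,0,0,0,0]' | egrep 'ee_pos|force'; done
```

```text
ee_pos: [0.5349, 0.0267, 0.1309]
force: [0.2, 0.1, -5.3]
ee_pos: [0.5351, 0.0268, 0.1307]
force: [-5.8, -0.1, -4.1]
ee_pos: [0.5353, 0.027, 0.1304]
force: [-8.3, -1.4, -4.1]
```

```bash
python3 -m creep '[0.004,0,0,0,0,0, 0.004,0,0,0,0,0]' | egrep 'ee_pos|force'; python3 -m creep '[0.004,0,0.003,0,0,0, 0.004,0,0.004,0,0,0]' | egrep 'ee_pos|force'
python3 -m creep '[0,0,0,0,0,0, 0,0,0,0,0,0, 0,0,0,0,0,0, 0,0,0,0,0,0, 0,0,0,0,0,0, 0,0,0,0,0,0, 0,0,0,0,0,0]' 0
python3 - <<'E'
from h import *
f2=grab_frame('side');np.savez('s5.npz',**f2)
x=cv2.resize(f2['image'][170:300,240:440],None,fx=4,fy=4);cv2.imwrite('pics/s5c.png',x[...,::-1])
E
```

```text
ee_pos: [0.5355, 0.0271, 0.1302]
force: [-11.7, -2.1, -3.7]
ee_pos: [0.5356, 0.0272, 0.129]
force: [-15.3, -3.7, -2.7]
time_s: 11.48
ee_pos: [0.5388, 0.0272, 0.1299]
tcp_rot: [3.136, 0.188, 0.0]
force: [-0.9, 0.2, 0.3]
finger_gap: 0.0932
```

View pics/s5c.png

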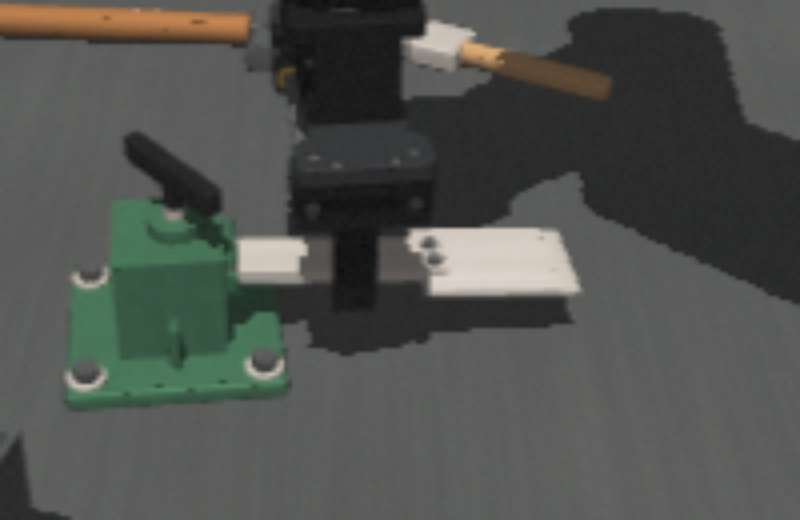

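The scraper sits in the slot, its shank entering at crop px (238,260), with both fingers open and clear of it. I'll raise the gripper and turn it towards the T-bar.

```bash
python3 -m creep '[0,0,-0.1,0,0,0, 0,0,-0.25,0,0,0, 0,0,-0.4,0,0,0, 0,0,-0.45,0,0,-0.1, 0,0,-0.45,0,0,-0.3, 0,0,-0.45,0,0,-0.5, 0,0,-0.45,0,0,-0.7, 0,0,-0.45,0,0,-0.9, 0,0,-0.45,0,0,-1]' 0
python3 -m creep '[0,0,0,0,0,-0.2, 0,0,0,0,0,-0.4, 0,0,0,0,0,-0.6, 0,0,0,0,0,-0.8, 0,0,0,0,0,-0.9, 0,0,0,0,0,-0.9]' 0
python3 - <<'E'
from h import *
f=grab_frame('top');f2=grab_frame('side');np.savez('t6.npz',**f);np.savez('s6.npz',**f2)
shank(f2,(225,250,298,400),.058)
P=pts(f2);m=np.zeros((400,640),bool);m[220:255,296:400]=1;m&=f2['image'].min(2)>140
Q=P[m];d=(Q[:,:2]-[.637,.0394])@[np.cos(.1204),np.sin(.1204)];print('blade edge clamp x',np.percentile(d,[0,1,99]))
go(.6333,.0393,.23,131.8)
E
```

```text
time_s: 12.65
ee_pos: [0.5388, 0.0272, 0.2425]
tcp_rot: [2.823, 1.379, -0.0]
force: [-0.4, -0.6, -0.3]
finger_gap: 0.0946
time_s: 13.4
ee_pos: [0.5388, 0.0272, 0.2424]
tcp_rot: [2.176, 2.266, -0.0]
force: [-0.4, -0.4, 0.5]
finger_gap: 0.0954
1014 ztop 0.04875350254009412 slope along clamp x deg 5.436226444424087 across -0.7111458527670604 end clampx -0.037592420224875564 yaw err deg -6.306028904791567 lat at end 0.003310340560201256 lat at mouth 0.0024747114475114212
blade edge clamp x [-0.23052843 -0.22909616 -0.03968182]
units [0.0336 0.3796 0.0497] [-1.000e-04  1.000e-04 -8.788e-01]
```

```bash
python3 -m creep '[0.01,0.1,0,0,0,-0.2, 0.02,0.2,0,0,0,-0.4, 0.03,0.3,0,0,0,-0.6, 0.033,0.36,0.02,0,0,-0.8, 0.033,0.379,0.04,0,0,-0.879, 0.033,0.379,0.05,0,0,-0.879, 0.033,0.379,0.05,0,0,-0.879]' 0
python3 - <<'E'
from h import *
go(.6332,.0390,.187,131.8);print(state()['joint_positions'])
f=grab_frame('side');x=cv2.resize(f['image'][120:260,230:400],None,fx=4,fy=4);cv2.imwrite('pics/s7c.png',x[...,::-1])
E
```

```text
time_s: 14.38
ee_pos: [0.6329, 0.0394, 0.2298]
tcp_rot: [-1.283, -2.867, 0.0]
force: [-0.4, 0.3, -0.3]
finger_gap: 0.0949
units [-2.000e-03  1.000e-04  1.714e-01] [-0.0005 -0.0004 -0.    ]
[-4.19878200e-02  5.67859826e-01  1.60185266e+00 -9.96955373e-05
  9.72366120e-01 -7.71464911e-01]
```

View pics/s7c.png

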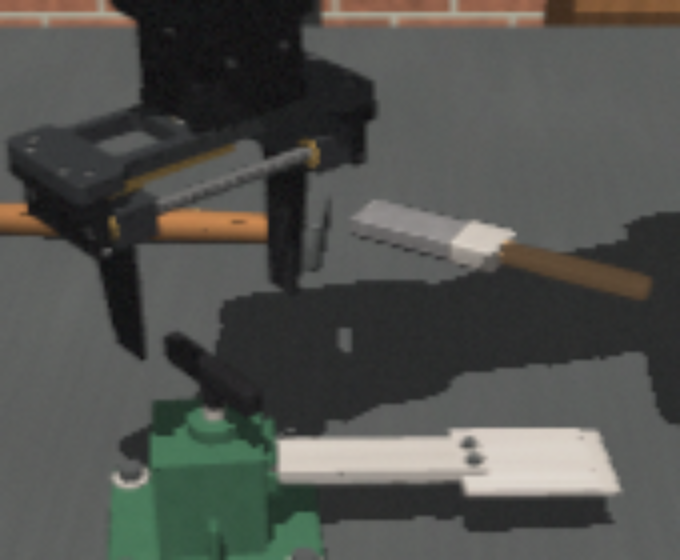

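The fingers straddle the T-bar, one on each side (bar at crop px (210,372)), and the scraper is seated. I'll descend and grip.

```bash
python3 -m creep '[0,0,0.06,0,0,0, 0,0,0.12,0,0,0, 0,0,0.16,0,0,0, 0,0,0.171,0,0,0, 0,0,0.171,0,0,0]' 0
python3 -m creep '[0,0,0,0,0,0, 0,0,0,0,0,0, 0,0,0,0,0,0, 0,0,0,0,0,0, 0,0,0,0,0,0, 0,0,0,0,0,0, 0,0,0,0,0,0, 0,0,0,0,0,0, 0,0,0,0,0,0, 0,0,0,0,0,0]' 1 50
python3 -c "
from h import *
s=state();print(s['wrist_torque'],s['joint_positions'][5])"
```

```text
time_s: 15.05
ee_pos: [0.6332, 0.0393, 0.1871]
tcp_rot: [-1.28, -2.869, 0.0]
force: [0.8, -0.4, -0.1]
finger_gap: 0.0953
time_s: 16.3
ee_pos: [0.6334, 0.0395, 0.1872]
tcp_rot: [1.28, 2.869, 0.001]
force: [1.1, 3.0, -1.0]
finger_gap: 0.0115
[ 0.47278027 -0.48585652 -0.06575369] -0.7734865083870186
```

```bash
cat > q.py <<'E'
from h import *
s=state();y=np.degrees(R.from_rotvec(s['tcp_rot']).as_matrix()[:2,0]);a=np.degrees(np.arctan2(y[1],y[0]))
print('turned rad %.3f'%np.radians((131.8-a)%360),'F',np.round(s['force'],1),'Tz %.3f'%s['wrist_torque'][2],'z %.4f'%s['ee_pos'][2],'gap %.4f'%s['finger_gap'],'j6 %.2f'%s['joint_positions'][5],'t',s['time_s'])
E
python3 -m creep '[0,0,0.0007,0,0,0.1, 0,0,0.0014,0,0,0.2]' >/dev/null; python3 q.py
python3 -m creep '[0,0,0.0007,0,0,0.1, 0,0,0.0014,0,0,0.2]' >/dev/null; python3 q.py
python3 -m creep '[0,0,0.0007,0,0,0.1, 0,0,0.0014,0,0,0.2]' >/dev/null; python3 q.py
```

```text
turned rad 0.157 F [ 2.7  2.6 -0.1] Tz 0.168 z 0.1870 gap 0.0116 j6 -0.61 t 16.55
turned rad 0.314 F [ 3.   2.5 -0.5] Tz 0.180 z 0.1867 gap 0.0117 j6 -0.46 t 16.8
turned rad 0.471 F [2.2 3.4 1.5] Tz 0.298 z 0.1864 gap 0.0117 j6 -0.30 t 17.05
```

```bash
for i in 1 2 3 4 5; do python3 -m creep '[0,0,0.0007,0,0,0.1, 0,0,0.0007,0,0,0.1]' >/dev/null; python3 q.py; done
```

```text
turned rad 0.547 F [2.7 4.  0.5] Tz 0.136 z 0.1863 gap 0.0117 j6 -0.22 t 17.3
turned rad 0.625 F [3.4 4.7 2.1] Tz 0.160 z 0.1862 gap 0.0112 j6 -0.15 t 17.55
turned rad 0.704 F [2.1 3.5 1.4] Tz 0.132 z 0.1860 gap 0.0117 j6 -0.07 t 17.8
turned rad 0.782 F [3.4 3.3 1.9] Tz 0.148 z 0.1858 gap 0.0116 j6 0.01 t 18.05
turned rad 0.861 F [2.2 4.5 2.7] Tz 0.183 z 0.1857 gap 0.0113 j6 0.09 t 18.3
```

```bash
for i in 1 2 3 4 5 6; do python3 -m creep '[0,0,0.0004,0,0,0.05, 0,0,0.0007,0,0,0.1]' >/dev/null; python3 q.py; done
```

```text
turned rad 0.939 F [2.5 4.7 1.7] Tz 0.405 z 0.1856 gap 0.0118 j6 0.17 t 18.55
turned rad 1.018 F [3.4 5.6 3.1] Tz 0.446 z 0.1854 gap 0.0117 j6 0.25 t 18.8
turned rad 1.096 F [3.2 4.7 2.5] Tz 0.431 z 0.1853 gap 0.0119 j6 0.32 t 19.05
turned rad 1.175 F [3.3 4.3 3.2] Tz 0.471 z 0.1851 gap 0.0118 j6 0.40 t 19.3
turned rad 1.253 F [3.5 5.  2.7] Tz 0.458 z 0.1850 gap 0.0117 j6 0.48 t 19.55
turned rad 1.332 F [4.4 4.  2.4] Tz 0.510 z 0.1849 gap 0.0116 j6 0.56 t 19.8
```

```bash
cat > lev.py <<'E'
from h import *
import sys
def lev(f):
    P=pts(f);X=np.array([np.cos(.1204),np.sin(.1204)]);Y=np.array([-X[1],X[0]])
    d=P[...,:2]-[.637,.0394];s=d@X;t=d@Y
    m=(f['image'].min(2)>110)&(P[...,2]>.025)&(P[...,2]<.075)&(abs(t)<.04)
    out=[]
    for a,b,w in((-.125,-.045,.011),(-.225,-.155,.024)):
        k=m&(s>a)&(s<b)&(abs(t)<w);A=np.polyfit(s[k],P[...,2][k],1)
        out+=[k.sum(),np.degrees(np.arctan(A[0])),np.polyval(A,(a+b)/2)]
    print(np.round(out,4),'edge',np.percentile(s[m],[.2,1]))
if __name__=='__main__':
    lev(dict(np.load('s6.npz')))
    f=grab_frame('side');lev(f);f=grab_frame('side');lev(f)
E
python3 lev.py;python3 q.py
```

```text
[1.9500e+02 3.9276e+00 5.5000e-02 3.5700e+02 4.5657e+00 4.4400e-02] edge [-0.23125477 -0.23008447]
[1.3100e+02 1.0165e+00 5.7300e-02 3.5800e+02 2.0800e+00 5.1000e-02] edge [-0.23148813 -0.23019761]
[1.4000e+02 1.4846e+00 5.7400e-02 3.5900e+02 2.2417e+00 5.1300e-02] edge [-0.23152039 -0.23007073]
turned rad 1.332 F [4.3 4.6 2.8] Tz 0.302 z 0.1848 gap 0.0115 j6 0.56 t 19.9
```

```bash
sed -i '/s6.npz/d; s/    f=grab_frame(.side.);lev(f);f=grab_frame(.side.);lev(f)/    lev(grab_frame("side"));lev(grab_frame("side"))/' lev.py
for i in 1 2; do python3 -m creep '[0,0,0.0004,0,0,0.05, 0,0,0.0007,0,0,0.1]' >/dev/null; python3 q.py; done; python3 lev.py; python3 q.py
for i in 1 2; do python3 -m creep '[0,0,0.0004,0,0,0.05, 0,0,0.0007,0,0,0.1]' >/dev/null; python3 q.py; done; python3 lev.py; python3 q.py
```

```text
turned rad 1.410 F [4.9 4.  2.9] Tz 0.437 z 0.1847 gap 0.0117 j6 0.64 t 20.15
turned rad 1.489 F [4.8 3.5 2.5] Tz 0.515 z 0.1846 gap 0.0113 j6 0.72 t 20.4
[1.2900e+02 3.6950e-01 5.7600e-02 3.6300e+02 1.4882e+00 5.2300e-02] edge [-0.23164246 -0.22993151]
[1.3500e+02 1.0978e+00 5.8000e-02 3.5700e+02 1.4193e+00 5.2600e-02] edge [-0.23147361 -0.23025437]
turned rad 1.489 F [4.  4.5 3.7] Tz 0.311 z 0.1846 gap 0.0121 j6 0.72 t 20.5
turned rad 1.567 F [3.7 3.  4.5] Tz 0.536 z 0.1845 gap 0.0115 j6 0.80 t 20.75
turned rad 1.646 F [4.1 3.3 3.4] Tz 0.557 z 0.1844 gap 0.0118 j6 0.87 t 21.0
[1.2700e+02 1.6240e-01 5.8100e-02 3.6100e+02 1.3287e+00 5.3400e-02] edge [-0.23147662 -0.23037859]
[ 1.2200e+02 -3.6300e-02  5.8100e-02  3.6000e+02  1.0547e+00  5.3500e-02] edge [-0.23163037 -0.23018361]
turned rad 1.645 F [4.2 3.1 2.8] Tz 0.415 z 0.1844 gap 0.0113 j6 0.87 t 21.1
```

```bash
for k in 1 2; do for i in 1 2; do python3 -m creep '[0,0,0.0004,0,0,0.05, 0,0,0.0007,0,0,0.1]' >/dev/null; python3 q.py; done; python3 lev.py; python3 q.py; done
python3 -c "
from h import *
f=grab_frame('side');x=cv2.resize(f['image'][170:250,240:400],None,fx=5,fy=5,interpolation=cv2.INTER_CUBIC);cv2.imwrite('pics/s8c.png',cv2.convertScaleAbs(x[...,::-1],alpha=1.6,beta=10))"
```

```text
turned rad 1.724 F [4.5 2.9 5.6] Tz 0.618 z 0.1843 gap 0.0119 j6 0.95 t 21.35
turned rad 1.802 F [4.3 3.2 5.1] Tz 0.670 z 0.1842 gap 0.0114 j6 1.03 t 21.6
[1.180e+02 3.783e-01 5.840e-02 3.570e+02 9.459e-01 5.420e-02] edge [-0.23124185 -0.23022885]
[ 1.230e+02 -3.570e-02  5.840e-02  3.630e+02  9.224e-01  5.430e-02] edge [-0.23136772 -0.23027834]
turned rad 1.803 F [3.7 2.9 6.3] Tz 0.347 z 0.1842 gap 0.0118 j6 1.03 t 21.7
turned rad 1.881 F [4.8 2.3 7.2] Tz 0.668 z 0.1842 gap 0.0117 j6 1.11 t 21.95
turned rad 1.959 F [3.1 1.7 8.8] Tz 0.761 z 0.1842 gap 0.0118 j6 1.19 t 22.2
[ 1.4200e+02 -3.1600e-02  5.8500e-02  3.6300e+02  1.0861e+00  5.4500e-02] edge [-0.23162448 -0.23027083]
[1.4500e+02 7.7900e-02 5.8700e-02 3.6300e+02 1.1337e+00 5.4400e-02] edge [-0.23135724 -0.23005423]
turned rad 1.960 F [3.8 2.6 7.2] Tz 0.197 z 0.1842 gap 0.0115 j6 1.19 t 22.3
```

View pics/s8c.png

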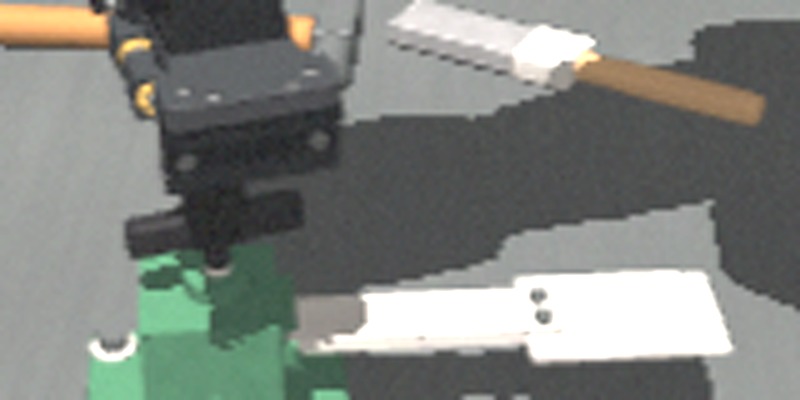

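The shank is now level and the bar has followed the gripper. Next I measure the bar's true angle and height, to rule out slip in the grip.

```bash
cat > bar.py <<'E'
from h import *
def bar(f):
    P=pts(f);r=np.hypot(P[...,0]-.633,P[...,1]-.039)
    k=(r<.043)&(r>.017)&(P[...,2]>.098)&(P[...,2]<.135)&(f['image'].max(2)<90)
    K=P[k];A=np.linalg.eigh(np.cov(K[:,:2].T))[1][:,1];print(len(K),'angle',np.degrees(np.arctan2(A[1],A[0]))%180,'z',np.percentile(K[:,2],[2,50,97]),K[:,:2].mean(0))
bar(dict(np.load('s6.npz')));bar(grab_frame('side'))
E
python3 bar.py; python3 q.py
```

```text
140 angle 132.85332479743138 z [0.11034503 0.12218855 0.12621398] [0.62995152 0.04934552]
197 angle 20.10544722960242 z [0.10610481 0.11810461 0.1297093 ] [0.63611972 0.04629358]
turned rad 1.959 F [3.7 2.9 8.2] Tz 0.130 z 0.1842 gap 0.0116 j6 1.19 t 22.4
```

The bar turned 1.97 rad with the gripper, so there was no slip. The blade stopped rising and the torque started to climb at about 1.7–1.8 rad, so I take the bite as about 1.75. I'll go on to about 2.53 rad.

```bash
for i in 1 2 3 4 5 6; do python3 -m creep '[0,0,0.0004,0,0,0.05, 0,0,0.0007,0,0,0.1]' - 60 >/dev/null; python3 q.py; done; python3 lev.py; python3 bar.py|tail -1; python3 q.py
```

```text
turned rad 2.038 F [3.4 1.7 7.9] Tz 0.796 z 0.1841 gap 0.0121 j6 1.27 t 22.65
turned rad 2.117 F [ 3.1  1.6 11.1] Tz 0.197 z 0.1841 gap 0.0113 j6 1.35 t 22.9
turned rad 2.196 F [ 3.4  1.7 13. ] Tz 0.228 z 0.1841 gap 0.0115 j6 1.42 t 23.15
turned rad 2.274 F [ 3.1  1.6 14.1] Tz 0.240 z 0.1841 gap 0.0117 j6 1.50 t 23.4
turned rad 2.353 F [ 3.5  2.  15. ] Tz 0.212 z 0.1840 gap 0.0115 j6 1.58 t 23.65
turned rad 2.432 F [ 0.5  1.8 14.7] Tz 0.223 z 0.1840 gap 0.0119 j6 1.66 t 23.9
[1.980e+02 3.379e-01 5.870e-02 3.650e+02 6.995e-01 5.460e-02] edge [-0.23191922 -0.23002514]
[1.980e+02 5.260e-02 5.860e-02 3.640e+02 9.614e-01 5.460e-02] edge [-0.23163641 -0.23010402]
191 angle 173.58915233151905 z [0.10574186 0.11763751 0.13149136] [0.63363805 0.04558894]
turned rad 2.431 F [ 1.9  0.4 15.9] Tz 0.088 z 0.1840 gap 0.0115 j6 1.66 t 24.05
```

```bash
python3 -c "
from h import *
f=grab_frame('side');np.savez('s9.npz',**f);x=cv2.resize(f['image'][180:240,250:340],None,fx=8,fy=8,interpolation=cv2.INTER_CUBIC);cv2.imwrite('pics/s9c.png',cv2.convertScaleAbs(x[...,::-1],alpha=2,beta=20))"
```

```text
(no output)
```

View pics/s9c.png

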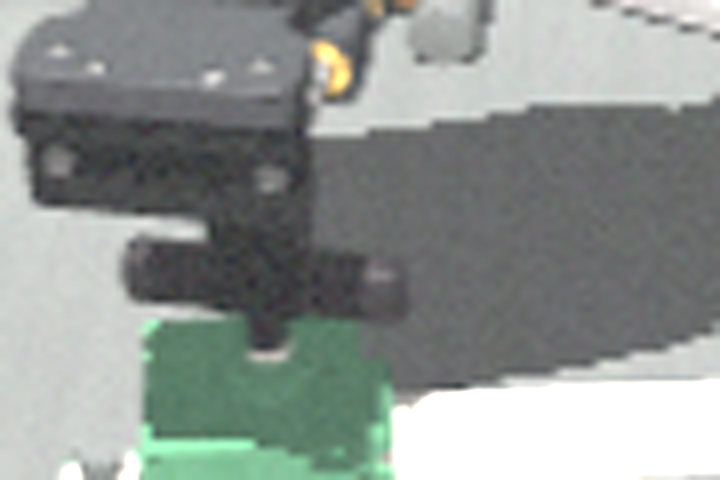

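The bar still looks aligned with the gripper, its ends at crop px (145,270) and (390,290). That doesn't fit the torque drop, so I measure the bar's angle from its ends only.

Run:
```python
from h import *
f=dict(np.load('s9.npz'));P=pts(f);r=np.hypot(P[...,0]-.633,P[...,1]-.039)
for lo in(.022,.026,.03):
    k=(r<.045)&(r>lo)&(P[...,2]>.1)&(P[...,2]<.125)
    K=P[k];a=K[K[:,0]<.633];b=K[K[:,0]>.633];d=a.mean(0)-b.mean(0)
    print(len(a),len(b),'ends angle',np.degrees(np.arctan2(d[1],d[0]))%180,a.mean(0),b.mean(0))
s=state();print(s['wrist_torque'],s['effort'][5],np.degrees(2.432))
```

```text
66 65 ends angle 173.02122313302755 [0.60350642 0.04821706 0.11564382] [0.66361908 0.04085876 0.11540781]
53 49 ends angle 173.15570420342797 [0.60172804 0.04840619 0.11565285] [0.66587699 0.04070658 0.11534629]
38 34 ends angle 173.1522191463148 [0.59967081 0.04858425 0.11561268] [0.66802951 0.04037515 0.11494814]
[ 0.31427878 -0.44856595  0.05237216] 0.11907851323485374 139.3433357758162
```

```bash
python3 -m creep '[0,0,0,0,0,0.05]' >/dev/null; python3 q.py;python3 -m creep '[0,0,0,0,0,0.05]' >/dev/null; python3 q.py; python3 -c "
from h import *
s=state();print(s['wrist_torque'],s['effort'],s['joint_velocities'])"
```

```text
turned rad 2.470 F [ 2.   1.4 15.7] Tz 0.188 z 0.1840 gap 0.0115 j6 1.70 t 24.225
turned rad 2.510 F [ 2.5  2.4 13.5] Tz 0.247 z 0.1840 gap 0.0114 j6 1.74 t 24.35
[ 0.56449773 -0.40969668  0.2474713 ] [ -0.64669289 -56.11144066 -16.2517941   -0.174635     0.55191904
  -0.3183282 ] [-2.20843792e-04  4.89425156e-04  2.43887852e-04  2.43377213e-03
  6.43955338e-03  3.15311315e-01]
```

```bash
cat > ends.py <<'E'
from h import *
f=grab_frame('side');P=pts(f);r=np.hypot(P[...,0]-.633,P[...,1]-.039)
k=(r<.045)&(r>.024)&(P[...,2]>.1)&(P[...,2]<.125);K=P[k];a=K[K[:,0]<.633];b=K[K[:,0]>.633];d=a.mean(0)-b.mean(0)
an=np.degrees(np.arctan2(d[1],d[0]))%180;print(len(a),len(b),'bar',an,'turned rad if cw',np.radians((131.8-an)%180),K[:,2].min(),np.median(K[:,2]))
E
python3 ends.py; python3 lev.py
```

```text
62 57 bar 169.2502947824693 turned rad if cw 2.4879617037932507 0.10362957852549369 0.11621629398176767
[2.010e+02 5.780e-02 5.870e-02 3.650e+02 7.903e-01 5.460e-02] edge [-0.23157864 -0.23002596]
[ 1.9900e+02 -3.5850e-01  5.8700e-02  3.6400e+02  1.0279e+00  5.4500e-02] edge [-0.23180555 -0.23010745]
```

```bash
python3 -m creep '[0,0,-0.008,0,0,0, 0,0,-0.008,0,0,0, 0,0,-0.008,0,0,0, 0,0,-0.008,0,0,0]' 0.5 >/dev/null; python3 q.py; python3 ends.py; python3 lev.py
python3 -m creep '[0,0,0,0,0,0, 0,0,0,0,0,0, 0,0,0,0,0,0, 0,0,0,0,0,0, 0,0,0,0,0,0, 0,0,0,0,0,0]' 1 60; python3 q.py
python3 -m creep '[0,0,0,0,0,0.04]' >/dev/null; python3 q.py
```

```text
turned rad 2.511 F [-0.3 -0.2  0.3] Tz -0.001 z 0.1835 gap 0.0451 j6 1.74 t 25.0
94 102 bar 179.25726301399095 turned rad if cw 2.3133071600107233 0.10475256476245251 0.11599024391156124
[ 1.970e+02 -4.630e-02  5.850e-02  3.630e+02  9.381e-01  5.460e-02] edge [-0.23153445 -0.23012749]
[1.970e+02 1.355e-01 5.880e-02 3.620e+02 7.377e-01 5.450e-02] edge [-0.23126105 -0.22995423]
time_s: 25.9
ee_pos: [0.6332, 0.0395, 0.1838]
tcp_rot: [3.124, -0.33, 0.0]
force: [0.4, 0.7, -0.9]
finger_gap: 0.0113
turned rad 2.511 F [ 0.4  0.7 -0.9] Tz 0.108 z 0.1838 gap 0.0113 j6 1.74 t 25.9
turned rad 2.544 F [0.6 2.7 1. ] Tz 0.385 z 0.1838 gap 0.0117 j6 1.77 t 26.025
```

```bash
python3 ends.py; python3 -m creep '[0,0,0,0,0,0.04]' >/dev/null; python3 q.py; python3 -m creep '[0,0,0,0,0,-0.02, 0,0,0,0,0,-0.02]' >/dev/null; python3 q.py;  python3 -m creep '[0,0,0,0,0,0, 0,0,0,0,0,0, 0,0,-0.1,0,0,0, 0,0,-0.2,0,0,0, 0,0,-0.3,0,0,0, 0,0,-0.3,0,0,0]' 0; python3 ends.py; python3 lev.py
```

```text
63 56 bar 167.8410111869316 turned rad if cw 2.512558342629727 0.1049437300035974 0.11621654295939508
turned rad 2.576 F [-0.2  2.7  1.8] Tz 0.379 z 0.1838 gap 0.0117 j6 1.80 t 26.2
turned rad 2.558 F [ 1.2  3.1 -0.2] Tz 0.015 z 0.1838 gap 0.0115 j6 1.79 t 26.45
time_s: 27.2
ee_pos: [0.6336, 0.0392, 0.2604]
tcp_rot: [3.115, -0.404, 0.005]
force: [0.1, -0.9, 0.2]
finger_gap: 0.0664
65 54 bar 165.60197747195357 turned rad if cw 2.551636853019254 0.1045643479904368 0.11628673261290277
[1.980e+02 9.490e-02 5.860e-02 3.670e+02 7.058e-01 5.460e-02] edge [-0.23152957 -0.22994913]
[1.930e+02 4.480e-02 5.870e-02 3.630e+02 8.068e-01 5.460e-02] edge [-0.23128081 -0.22989884]
```

The released bar stays at 2.55 rad and the scraper reads level. The late torque readings were lower than expected, so I'll check firmness directly: a light push at the handle's end with closed fingers, staying under the expected ~20 N. If the bar holds at over 12 N, the screw has bitten.

```bash
python3 -m creep '[0.05,-0.06,0,0,0,0, 0.11,-0.12,0,0,0,0, 0.11,-0.12,0,0,0,0, 0.11,-0.12,0,0,0,0, 0.11,-0.12,0,0,0,0, 0.11,-0.12,0,0,0,0, 0.11,-0.12,0.1,0,0,0, 0.11,-0.12,0.2,0,0,0, 0.11,-0.12,0.29,0,0,0, 0.11,-0.12,0.29,0,0,0]' 1 30; python3 q.py
python3 -m creep '[0,0.02,0,0,0,0, 0,0.03,0,0,0,0, 0,0.03,0,0,0,0]' |egrep 'ee|force'
for i in 1 2 3 4; do python3 -m creep '[0,0.006,0,0,0,0, 0,0.006,0,0,0,0]' |egrep 'ee|force'; done
```

```text
time_s: 28.6
ee_pos: [0.6668, 0.0612, 0.185]
tcp_rot: [3.115, -0.404, -0.004]
force: [-0.5, 0.5, 0.2]
finger_gap: 0.0001
turned rad 2.558 F [-0.5  0.5  0.2] Tz 0.029 z 0.1850 gap 0.0001 j6 1.82 t 28.6
ee_pos: [0.6656, 0.0538, 0.1871]
force: [0.2, -0.0, -0.7]
ee_pos: [0.6651, 0.0526, 0.1864]
force: [-0.2, -0.4, -0.5]
ee_pos: [0.6647, 0.0511, 0.1863]
force: [-0.0, 0.8, -0.2]
ee_pos: [0.6644, 0.0497, 0.1863]
force: [0.2, -0.2, 0.1]
ee_pos: [0.6639, 0.0482, 0.1863]
force: [0.3, 0.2, 0.0]
```

```bash
for i in 1 2 3 4 5 6; do python3 -m creep '[0,0.004,0,0,0,0, 0,0.004,0,0,0,0]' |egrep 'ee|force'; done
```

```text
ee_pos: [0.6637, 0.0473, 0.1863]
force: [-0.3, -0.3, 0.9]
ee_pos: [0.6634, 0.0463, 0.1863]
force: [-0.5, 0.8, 0.6]
ee_pos: [0.6632, 0.0454, 0.1863]
force: [0.7, 0.4, -0.7]
ee_pos: [0.663, 0.0449, 0.1863]
force: [0.7, 4.7, -1.5]
ee_pos: [0.6629, 0.0444, 0.1864]
force: [2.0, 7.4, 0.2]
ee_pos: [0.6629, 0.044, 0.1866]
force: [2.2, 11.6, 0.4]
```

```bash
for i in 1 2 3; do python3 -m creep '[0,0.004,0,0,0,0, 0,0.004,0,0,0,0]' |egrep 'ee|force'; done
```

```text
ee_pos: [0.6629, 0.0436, 0.1869]
force: [1.5, 15.6, -0.4]
ee_pos: [0.6627, 0.0431, 0.187]
force: [5.0, 19.2, 2.9]
ee_pos: [0.6626, 0.0426, 0.187]
force: [5.6, 21.0, -2.8]
```

It held to about 20 N, which is what a bite plus roughly an eighth of a turn should give. I'll back off, retreat and do a last check.

```bash
python3 -m creep '[0,-0.06,0,0,0,0, 0,-0.12,0,0,0,0, 0,-0.12,-0.1,0,0,0, 0,-0.12,-0.25,0,0,0, 0,-0.12,-0.4,0,0,0, 0,-0.12,-0.5,0,0,0, 0,-0.12,-0.5,0,0,0, 0,-0.12,-0.5,0,0,0]'; python3 ends.py; python3 lev.py
python3 -c "
from h import *
f=grab_frame('side');x=cv2.resize(f['image'][120:400,160:480],None,fx=2,fy=2);cv2.imwrite('pics/s10.png',x[...,::-1])"
```

```text
time_s: 33.22
ee_pos: [0.669, 0.0687, 0.31]
tcp_rot: [3.115, -0.404, -0.003]
force: [0.8, -0.3, -1.3]
finger_gap: 0.0007
62 55 bar 166.60031155034224 turned rad if cw 2.534212636316509 0.10538519407304263 0.11612214041642539
[ 1.950e+02 -2.907e-01  5.870e-02  3.590e+02  8.328e-01  5.460e-02] edge [-0.23170151 -0.22996052]
[ 1.990e+02 -1.700e-02  5.860e-02  3.690e+02  7.435e-01  5.470e-02] edge [-0.23153242 -0.22998762]
```

View pics/s10.png

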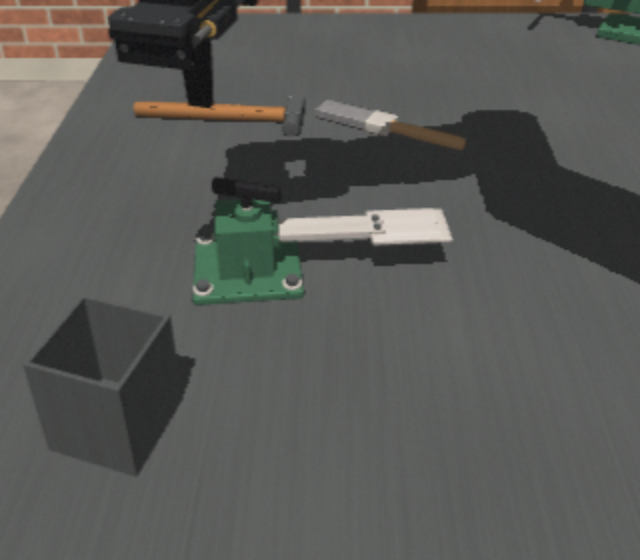

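The scraper sits level in the clamp at picture px (280–450,228), the bar stays where it was left, the gripper is clear, and the other items have not moved.

```bash
python3 -c "
from bench import hand_in
print(hand_in())"
```

```text
the job is handed in; nothing more can be done
None
```

I slid the scraper into the clamp until I felt the stop, let go of it, and tightened the T-handle. The job was handed in at about 33 s of robot time, with the gripper clear.

- **Seating:** I pushed the shank until the stop pushed back with about 15 N. Afterwards the cutting edge measured 230–231.5 mm from the clamp centre; fully home would be 233 mm, which is within the camera error.
- **Tightening:** the handle turned about 2.55 rad in all. I put the bite at about 1.75 rad (between 1.65 and 1.8), where the blade stopped rising and the torque began to climb. That makes about 0.75–0.9 rad past the bite, roughly an eighth of a turn.
- **Level:** the shank reads within about 0.3° of level and its height held steady. The blade reads about 0.8°, of which I put roughly 1° down to camera bias.
- **Other items:** the wire brush, hammer and steel box look unmoved in the last picture.

**Disagreement:** past about 2.1 rad the wrist torque dropped to 0.2–0.4 N m, when about 0.7 was expected, and I could not explain it. The camera showed the bar still turning with the gripper. As a check I pushed on the handle's end with closed fingers, and it held to about 20 N with no turn seen in the camera. That fits a bitten screw, so I relied on that check.

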